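# Push a wiring duct home in a length stop and bring the cursor up to it

### The job

Push the piece of grey slotted wiring duct into the corner of the length stop, so that it lies flat along the fence with one end against the fixed end stop, and slide the black cursor up against its other end. Only push along the bench with the fingers: do not lift or tip the duct, and leave the other things on the bench where they are.

Things in the scene. Friction and masses are not known exactly. Their poses are not given: they have to be found in the camera images.
- duct: Straight light grey slotted wiring duct with cover, loose on the bench: 240 mm long (its y), 25 mm wide (its x), 30 mm high, 0.1 to 0.2 kg. Origin: centre of its underside. It starts with its centre 50 to 80 mm in front of the fence, up to 0.25 rad askew, 30 to 70 mm short of the end stop. Its +y end meets the cursor. Pushed sideways above 15 mm height it tips over: push low, tips near the bench.
- length_stop: Fixed to the bench: aluminium fence 475 mm long, 22 thick, 30 high, along y; dark steel end stop at its right end (seen from the robot), 36 mm high, 40 mm out from the fence. Origin on the bench in their corner: fence face x = 0, duct on the -x side (robot's side), end-stop face y = 0, y runs along the fence away from it (to 445 mm), z up. Home, the duct's origin is at x = -12.5, y = 120 mm here.
- cursor_face (a point): Centre of the working face of the black cursor block that rides on the fence. The face looks along -y of length_stop, spans 2 to 36 mm in front of the fence and 3 to 44 mm above the bench; this point is 19 mm in front, 23.5 mm up. The block is 30 mm long: its back, where it is pushed, is a like face 30 mm further along +y. A loose steel screw on top reaches 56 mm. Axes as length_stop.
- cursor (a joint): Travel of the cursor along the fence toward the end stop, in m, 0 to 0.20; its working face is 0.40 m minus this value from the end stop. It slides with about 1.5 N of friction and stays where it is left.
- contactor: Bystander: dark contactor, 70x50x48 mm, origin at the centre of its underside.
- terminal_strip: Bystander: grey block of five terminals, 46x33x36 mm, origin at the centre of its underside.
- clear_clip: Bystander: clear plastic clip, 50x30x28 mm, origin at the centre of its underside.
- relay: Bystander: small plug-in relay, 49x28x22 mm, origin at its underside.
- tape_roll: Bystander: roll of black tape lying flat, 72 mm across, 20 mm high, origin at the centre of its underside.

How it is judged:
By the outcome, as a careful person would: the job done as asked, in the order asked, and still so for the second after the job is handed in, with the robot touching nothing.
It also fails if it takes over 48 s, if anything falls off the work surface, if the arm or the gripper's body presses on something with over 40 N, if the wrist force passes 120 N, or if a joint passes its speed limit or range.

### The arm

A 6-joint arm with a two-finger parallel gripper is mounted at the origin on a cart in front of the work surface, level with it; the furniture and walls round the work are solid. World frame = base frame: x ahead of the robot, y to its left, z up, the work surface at z = 0. Lengths are in mm, angles in rad, forces in N, time in s.
With the tool pointing down it reaches from about 425 to 950 mm from the base axis. Payload 14.7 kg.
Tool frame: the origin (TCP) lies on the front face of the gripper's body, between the roots of the fingers; the fingertips stand 73 mm ahead of it and the grasp point (between the pads) lies 54 mm ahead of it; z points along the fingers, y is the line along which they close (so a half turn about z gives the same grasp; the last joint's range is limited). The gripper opens to 85 mm and grips with 20 to 120 N. Pads are 22 mm wide; open, the fingers measure 114 mm over their backs; the gripper's body (76 mm by 85 mm) begins 54 mm behind the grasp point. The pads swing forward as they close: fully open they stand 13 mm farther back than shut.
Start: joints at [1.201, 0.48, 1.596, -0, 1.065, -0.047], TCP at [206.171, 616.43, 303.897] pointing down, gripper open.
Joint ranges: [-2.75, 2.75], [-0.82, 2.05], [0.23, 2.67], [-1.56, 4.7], [0.09, 2.69], [-2.92, 2.92]. Speed limits (rad/s): [1.89, 1.89, 2.39, 3.01, 3.01, 3.01].

### API

Orientations are given as a 3x3 rotation matrix whose columns are the frame's x, y, z axes.
In Python, from bench import * gives the robot as it stands. The module is installed in compiled form; this text tells all that it offers.
- The arm moves only by the tool apply_moves, never from a script. Its argument "series" is text: rows parted by semicolons, each of 5 numbers parted by spaces: the shift along the tool's x, y, z in m, then the turn about the tool's z in rad, then the closure, from 0 (fully open) to 1 (shut). A call has 1 to 12 rows; each row shifts and turns the commanded pose from where the row before left it, along the tool's axes as they then stand; what a row does not reach is not made up. A row lasts 1/12 s, in which the tool goes at most 41.7 mm and 7.16 degrees, less where a joint would pass 70% of its speed; a pose out of reach is approached as far as the arm can. A call is refused whole if a number of a shift passes 0.0417 or a number of a turn 0.125, either way. A call with a gripper value outside its range is refused whole. The fingers move at their own pace and stop on an object; "grip_force" is the grip in N (left out, the last holds). Time passes only in rows, so rows that do not move let the fingers close. It gives the time, the measured TCP pose, the force, the opening and the grip force at its end, in the units of the state.
- observe(): the state, without advancing time (a new reading comes with each control period).
- snapshot(name): name is "scene" or "top" or "wrist"; returns the picture (420x560x3 uint8, blue, green, red); there is no depth.
- camera_params(name): a dict with "fx", "fy", "cx", "cy" (pixels), "dist_coeffs" ([k1, k2, p1, p2, k3] as OpenCV has them; the pictures are not rectified), "rvec" (rotation vector, rad) and "tvec" (3), from world to camera coordinates, as OpenCV has them. Camera axes: x right, y down, z forward; pixel columns grow to the right and rows downward; lengths in mm; the calibration is good to about 2 mm. A picture is of the moment at which its call begins: read the wrist's pose just before it. camera_params takes no time and is no camera call; for the wrist camera it gives the pose at the moment of the call.
- sign_off(): hands the job in; it is judged then, once.
The state is a dict: "time_s": time; "qpos": joint angles; "joint_vel": joint speeds; "joint_efforts": joint torques, N m; "ee_pos": TCP position; "tool_rot": TCP orientation; "contact_force": force on the tool from outside, world axes, zero at the start; "moment": the same for the moment, N m; "finger_gap": finger opening in mm; "gripper_force": force on a finger pad.
Only numpy, scipy, OpenCV 4.12 (cv2) and the standard library are available. Lean on these libraries where they do the work, as an engineer would, in place of code of your own. Each camera call takes 0.05 s, during which the arm holds its last target. There are 200 camera calls.

## Working session

There is one attempt and no reset: what is moved stays moved. The work goes in short steps, Python scripts to look and compute and a tool call to move; the robot and the scene stay as the last step left them, time stands still between calls to the robot, and variables do not carry over. Pictures are saved under pics/ and viewed, at most 10 in all, crops included, and the job is handed in when it is done.

Besides the shell and the picture viewer there is one more tool, called after "Request:" in YAML: its name, and indented under it one key for each argument. apply_moves: Moves the arm, as the interface text tells. Its arguments: {"type":"object","properties":{"series":{"type":"string"},"grip_force":{"type":"number"}},"required":["series"]}

```bash
mkdir -p pics; python3 - <<'E'
from bench import *
import cv2
s=observe();print(s)
for n in("scene","top"):
    cv2.imwrite(f"pics/{n}0.png",cv2.resize(snapshot(n),(800,600)));print(n,camera_params(n))
E
```

```text
{'time_s': 0.0, 'qpos': array([ 1.20140610e+00,  4.80822609e-01,  1.59687392e+00, -2.75983812e-05,
        1.06509130e+00, -4.65866290e-02]), 'joint_vel': array([ 0.00011635, -0.00089397, -0.0006419 , -0.00030005, -0.00075397,
        0.00066475]), 'joint_efforts': array([-2.45606003e-03, -9.50606275e+01, -4.30208373e+01, -4.59687853e-04,
        1.12507248e-02,  1.42045778e-05]), 'ee_pos': array([206.05905764, 616.13242641, 303.27830555]), 'tool_rot': array([[-9.48354011e-01,  3.17213655e-01, -4.08998684e-04],
       [ 3.17213918e-01,  9.48353346e-01, -1.12327458e-03],
       [ 3.15572361e-05, -1.19500202e-03, -9.99999285e-01]]), 'contact_force': array([ 0.81422973,  0.51304426, -0.53518678]), 'moment': array([0.05431781, 0.01503998, 0.00624768]), 'gripper_force': 0.0, 'finger_gap': 85.39357871536126}
scene {'fx': 387.96154565233695, 'fy': 387.96154565233695, 'cx': 280.7239657912754, 'cy': 209.13760043889303, 'dist_coeffs': array([-0.09874331,  0.        ,  0.        ,  0.        ,  0.        ]), 'rvec': array([ 2.1652606 , -1.13211516,  0.45050541]), 'tvec': array([-247.92632591,  382.40014705,  621.75794328])}
top {'fx': 379.41633334713976, 'fy': 379.41633334713976, 'cx': 284.6241115155559, 'cy': 206.42327221289904, 'dist_coeffs': array([0.00244929, 0.        , 0.        , 0.        , 0.        ]), 'rvec': array([ 2.1025355 , -2.11478059,  0.22071792]), 'tvec': array([ 75.66989366, 521.50285399, 896.18735838])}
```

View pics/top0.png

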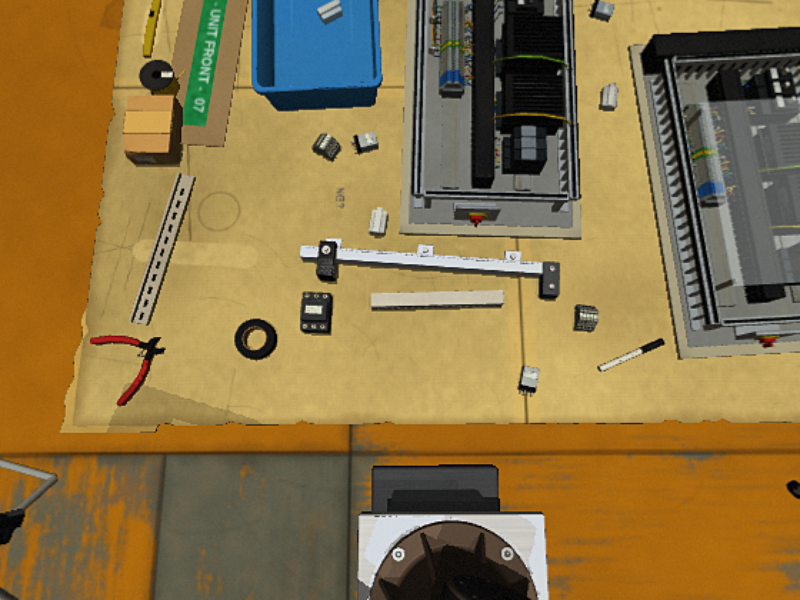

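View pics/scene0.png

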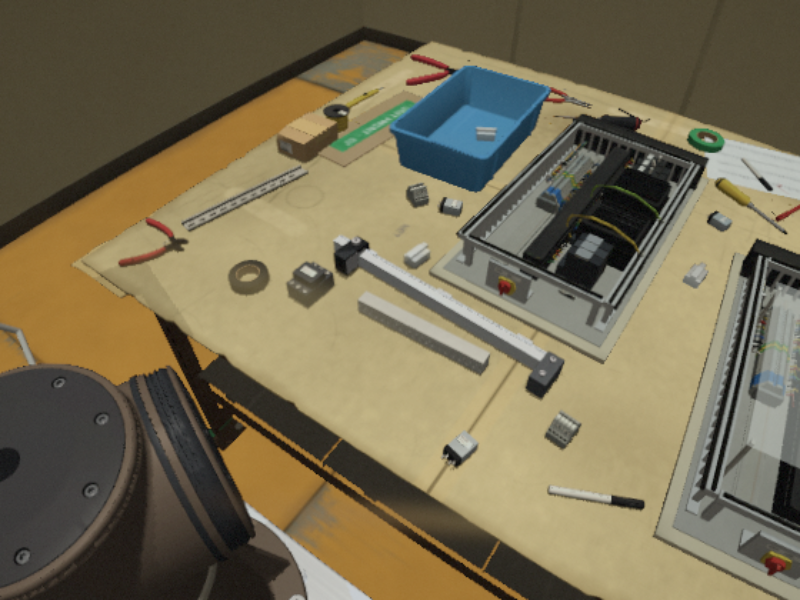

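The top view shows the fence from (300,252) to (545,268), with the end stop at (550,280) and the cursor at (327,262). The duct runs from (372,300) to (503,298), and the contactor is at (317,312). I'll enlarge both views.

```bash
python3 - <<'E'
from bench import *
import cv2
a=snapshot("top");cv2.imwrite("pics/topc.png",cv2.resize(a[160:240,205:405],None,fx=4,fy=4,interpolation=cv2.INTER_CUBIC))
a=snapshot("scene");cv2.imwrite("pics/scenec.png",cv2.resize(a[155:285,225:405],None,fx=4.4,fy=4.4,interpolation=cv2.INTER_CUBIC))
E
```

```text
(no output)
```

View pics/topc.png

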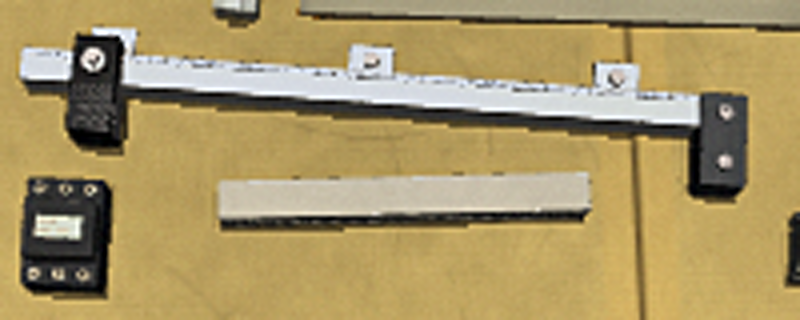

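View pics/scenec.png

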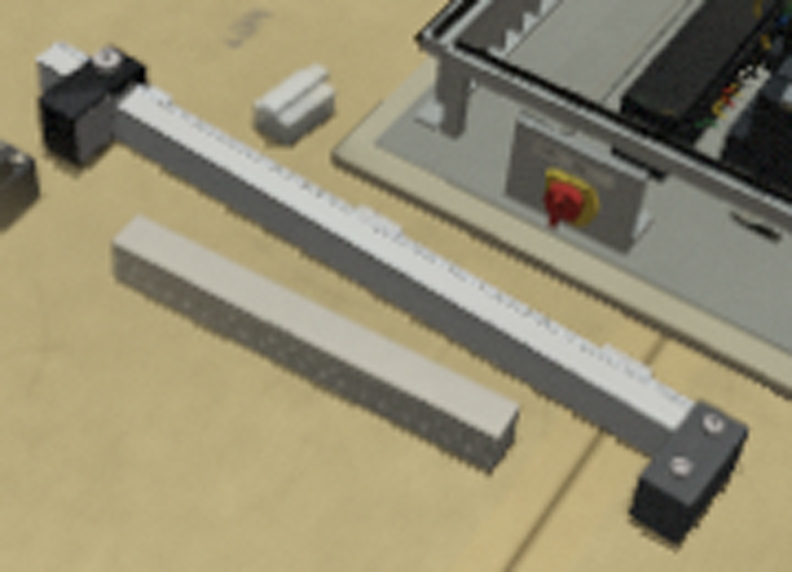

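Top crop: duct top corners are (219,182), (588,173), (587,211) and (221,219). The fence's front top edge runs from (125,82) to (698,125), and the end stop top from (702,93) to (692,187). Scene crop: duct corners are (140,216), (520,407), (493,437) and (113,247). The fence edge runs from (118,112) to (668,430).

```bash
cat > h.py <<'E'
from bench import *
import cv2, numpy as np
OFF={"top":(205,160,4),"scene":(225,155,4.4)}
def orig(n,p):
    x,y,s=OFF[n]; return (np.array(p,float)+.5)/s-.5+np.array([x,y])
def cam(n,c=None):
    c=c or camera_params(n); K=np.array([[c['fx'],0,c['cx']],[0,c['fy'],c['cy']],[0,0,1]])
    return K,c['dist_coeffs'],cv2.Rodrigues(c['rvec'])[0],c['tvec'].reshape(3)
def ray(p,K,d,R,t):
    u=cv2.undistortPoints(np.array(p,float).reshape(1,1,2),K,d).ravel()
    return -R.T@t, R.T@np.array([u[0],u[1],1])
def plane(p,C,z):
    o,v=ray(p,*C); return o+v*(z-o[2])/v[2]
def tri(p,C,q,D):
    o1,v1=ray(p,*C);o2,v2=ray(q,*D)
    s=np.linalg.lstsq(np.c_[v1,-v2],o2-o1,rcond=None)[0]
    a=o1+s[0]*v1;b=o2+s[1]*v2
    return (a+b)/2,np.linalg.norm(a-b)
E
python3 - <<'E'
from h import *
np.set_printoptions(precision=1,suppress=True)
T,S=cam("top"),cam("scene")
P=dict(dLB=((219,182),(140,216),30),dRB=((588,173),(520,407),30),dRF=((587,211),(493,437),30),dLF=((221,219),(113,247),30),
 fL=((125,83),(118,112),30),fR=((698,125),(668,430),30),eLB=((702,93),(705,402),36),eRB=((747,97),(747,430),36),eRF=((745,190),(683,512),36),eLF=((692,187),(635,485),36),
 cRB=((121,40),(147,72),44),cRF=((119,132),(85,100),44),cLF=((70,131),(40,90),44))
for k,(a,b,z) in P.items():
    a,b=orig("top",a),orig("scene",b)
    print(k,*tri(a,T,b,S),plane(a,T,z)[:2],plane(b,S,z)[:2])
for k,p in dict(contRB=(106,182),contRF=(103,288),contLF=(25,285),contLB=(30,180)).items(): print(k,plane(orig("top",p),T,48)[:2])
E
```

```text
dLB [531.4 138.4  27.2] 1.1165738128113873 [531.2 137.8] [528.9 137. ]
dRB [ 536.  -100.3   26. ] 1.642278448119023 [ 535.7 -100.2] [ 532.4 -100.8]
dRF [510.8 -98.4  27.2] 1.4936283008751527 [510.7 -98.5] [508.1 -98.7]
dLF [507.  137.7  24.1] 2.8481942199729327 [506.9 136.3] [501.8 135. ]
fL [598.  202.8  22.1] 5.654354072805504 [597.9 199.9] [589.2 199. ]
fR [ 565.7 -171.    28.5] 5.643087353427579 [ 567.2 -172.9] [ 562.1 -169.3]
eLB [ 589.  -177.1   29.8] 0.6890022548337355 [ 587.  -175.2] [ 584.1 -178.3]
eRB [ 584.1 -203.9   32.5] 3.0163720218823054 [ 584.1 -204.2] [ 580.  -203.3]
eRF [ 522.1 -198.4   31.3] 4.4220783896683615 [ 522.6 -198.9] [ 516.9 -197.5]
eLF [ 527.9 -168.9   22.1] 0.5047972691166409 [ 524.8 -165.2] [ 518.  -171.3]
cRB [625.4 203.4  33.2] 2.151360009378799 [622.8 201.2] [615.1 196.4]
cRF [557.2 197.4  64.1] 2.7080200135492074 [561.3 201.1] [574.8 211.3]
cLF [559.6 231.2  52.9] 0.8090060905864043 [562.2 232.5] [566.5 238.4]
contRB [527.7 208.1]
contRF [460.1 208.3]
contLF [462.3 257. ]
contLB [529.3 256.2]
```

Length stop: corner at about (566,-171), y-axis about (0.082,0.997). In stop coordinates the duct centre is about (-60,186), 0.10 rad askew, and the cursor face is at y≈370. All of this agrees with the task text. Moving now.

Request:
apply_moves:
  series: "0 0 0 -0.12 0; 0 0 0 -0.12 0; -0.031 -0.027 0 0 0; -0.031 -0.027 0 0 0; -0.031 -0.027 0 0 0; -0.031 -0.027 0 0 0; -0.031 -0.027 0 0 0; -0.031 -0.027 0 0 0; -0.031 -0.027 0 0 0; -0.031 -0.027 0 0 0; -0.031 -0.027 0 0 0; -0.031 -0.027 0 0 0"

```text
time_s: 1.2
ee_pos: [493.8, 320.0, 303.9]
tool_rot: [[-0.997, 0.083, -0.0], [0.083, 0.997, 0.0], [0.0, 0.0, -1.0]]
contact_force: [-0.1, 1.4, 0.1]
finger_gap: 85.5
gripper_force: 0.0
```

```bash
cat >> h.py <<'E'
np.set_printoptions(precision=3,suppress=True)
YS=np.array([.082,.9966]);XS=np.array([.9966,-.082]);C0=np.array([566.,-171.])
def st():
    s=observe();r=s['ee_pos'][:2]-C0
    print('t',s['time_s'],'stop xy',r@XS,r@YS,'z',s['ee_pos'][2],'yaw_y',s['tool_rot'][:2,1],'zax',s['tool_rot'][:,2],'F',s['contact_force'],'gap',s['finger_gap'])
E
python3 -c "
from h import *
st()"
```

```text
t 1.2 stop xy -112.1989971914262 483.38967655628096 z 303.898007070463 yaw_y [0.083 0.997] zax [-0.  0. -1.] F [-0.099  1.365  0.11 ] gap 85.54842618721132
```

Request:
apply_moves:
  series: "0 -0.037 0.015 0 0; 0 -0.037 0.015 0 0; 0 -0.037 0.015 0 0; 0 -0.037 0.015 0 0; 0 -0.037 0.015 0 0; 0 -0.037 0.015 0 0; 0 -0.037 0.015 0 0; 0 -0.037 0.015 0 0; 0 0 0 0 0"

```text
time_s: 1.95
ee_pos: [466.4, 22.0, 181.7]
tool_rot: [[-0.996, 0.086, -0.004], [0.086, 0.996, -0.001], [0.004, -0.001, -1.0]]
contact_force: [-0.5, 0.5, -0.5]
finger_gap: 85.2
gripper_force: 0.0
```

```bash
python3 -c "
from h import *
st();c=camera_params('wrist');a=snapshot('wrist');cv2.imwrite('pics/w1.png',cv2.resize(a,(800,600)))
import pickle;pickle.dump(c,open('w1.pkl','wb'))"
```

```text
t 1.95 stop xy -115.08326072786379 184.1337603368638 z 181.73952548662507 yaw_y [0.086 0.996] zax [-0.004 -0.001 -1.   ] F [-0.508  0.477 -0.457] gap 85.15568138127112
```

View pics/w1.png

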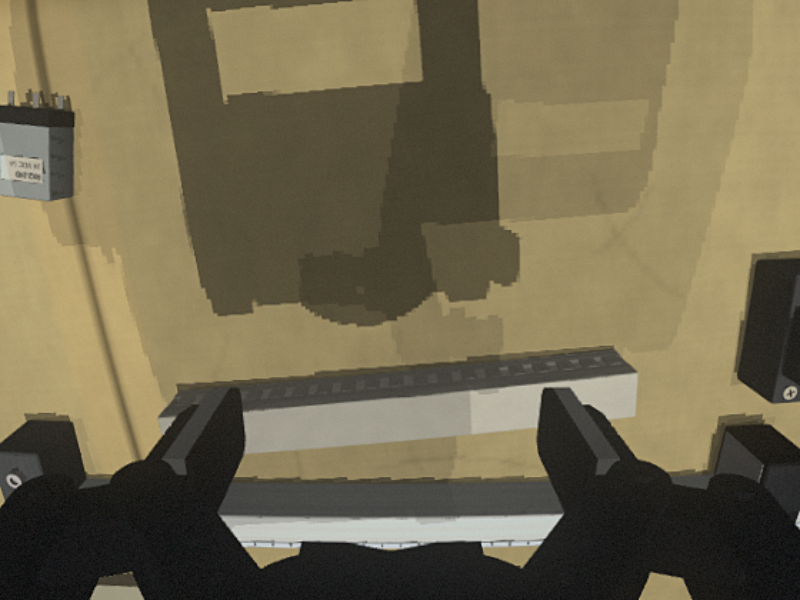

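The wrist view shows the duct from (160,430) to (637,395), with the fence edge about level at row 514. The fingers are centred on the duct. Next I'll check the fence direction from here and keep descending.

```bash
python3 -c "
from h import *
import pickle;W=cam('',pickle.load(open('w1.pkl','rb')))
for k,p,z in [('fence topL',(222,513),30),('fence topR',(562,514),30),('duct topF L',(162,432),30),('duct front top R',(637,374),30),('ductfront topL',(185,405),30),('duct botF R',(613,348),0),('duct botFL',(178,387),0),('stop',(72,422),36),('tip L',(240,390),110),('tipR',(543,390),110)]:
    q=plane((np.array(p)+.5)*.7-.5,W,z);r=q[:2]-C0;print(k,q,r@XS,r@YS)
"
```

```text
fence topL [573.232 -78.05   30.   ] -0.4140259067326077 93.22730202083396
fence topR [589.643 104.424  30.   ] 0.9782895851671026 276.42609316911324
duct topF L [521.319 -99.024  30.   ] -50.431354605976914 68.06704732802582
duct front top R [509.303 139.328  30.   ] -81.9508156670255 304.6235193345799
ductfront topL [506.821 -83.413  30.   ] -66.16021589368661 82.43643250673722
duct botF R [508.089 139.575   0.   ] -83.18093033466516 304.7706586701483
duct botFL [ 510.928 -100.118    0.   ] -60.69755373450918 66.12513611063301
stop [ 509.662 -142.076   36.   ] -58.51851816294662 24.20579063687909
tip L [461.523 -24.195 110.   ] -116.15996682574541 137.7392222534359
tipR [469.616  69.697 110.   ] -115.79331419220607 231.97551641984703
```

Request:
apply_moves:
  series: "0 0 0.04 0 0; 0 0 0.04 0 0; 0 0 0.016 0 0; 0 0 0 0 0"

```text
time_s: 2.33
ee_pos: [466.8, 27.3, 85.1]
tool_rot: [[-0.997, 0.082, -0.005], [0.082, 0.997, 0.0], [0.005, -0.0, -1.0]]
contact_force: [-2.1, -0.4, 0.5]
finger_gap: 85.5
gripper_force: 0.0
```

```bash
python3 -c "
from h import *
st()"
```

```text
t 2.3333 stop xy -115.1174824293135 189.51904807741846 z 85.14120394159355 yaw_y [0.082 0.997] zax [-0.005  0.    -1.   ] F [-2.086 -0.389  0.456] gap 85.52955361553825
```

Request:
apply_moves:
  series: "0 0 0.004 0 0; 0 0 0.004 0 0; 0 0 0.002 0 0; 0 0 0 0 0"

```text
time_s: 2.67
ee_pos: [468.9, 26.9, 78.6]
tool_rot: [[-0.997, 0.082, 0.002], [0.082, 0.997, -0.0], [-0.002, 0.0, -1.0]]
contact_force: [0.1, 0.1, 0.5]
finger_gap: 85.5
gripper_force: 0.0
```

```bash
python3 -c "
from h import *
st();c=camera_params('wrist');a=snapshot('wrist');cv2.imwrite('pics/w2.png',cv2.resize(a,(800,600)))"
```

```text
t 2.6667 stop xy -113.01076208561648 189.28485716614352 z 78.6190443914544 yaw_y [0.082 0.997] zax [ 0.002 -0.    -1.   ] F [0.051 0.102 0.503] gap 85.48273551886824
```

View pics/w2.png

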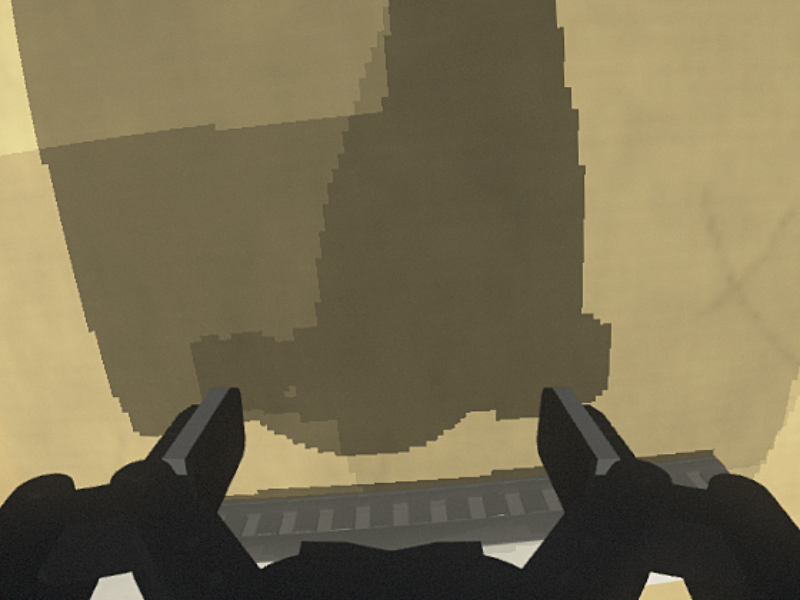

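Fingers are clear of both bench and duct. The duct's near face is at about row 490. Going lower in steps.

Request:
apply_moves:
  series: "0 0 0.003 0 0; 0 0 0.002 0 0; 0 0 0 0 0; 0 0 0 0 0"

```text
time_s: 3.05
ee_pos: [468.3, 26.7, 72.9]
tool_rot: [[-0.997, 0.083, -0.0], [0.083, 0.997, -0.0], [0.0, -0.0, -1.0]]
contact_force: [-0.2, 0.7, -0.5]
finger_gap: 85.3
gripper_force: 0.0
```

Request:
apply_moves:
  series: "0 0 0.003 0 0; 0 0 0.002 0 0; 0 0 0 0 0; 0 0 0 0 0"

```text
time_s: 3.38
ee_pos: [468.2, 26.7, 67.7]
tool_rot: [[-0.997, 0.083, -0.0], [0.083, 0.997, 0.0], [0.0, -0.0, -1.0]]
contact_force: [-0.1, -0.3, -0.5]
finger_gap: 85.7
gripper_force: 0.0
```

Request:
apply_moves:
  series: "0 0 0.003 0 0; -0.006 0 0 0 0; -0.006 0 0 0 0; -0.006 0 0 0 0; -0.006 0 0 0 0; -0.006 0 0 0 0; -0.006 0 0 0 0; -0.006 0 0 0 0; -0.006 0 0 0 0; -0.006 0 0 0 0; -0.005 0 0 0 0; -0.005 0 0 0 0"

```text
time_s: 4.38
ee_pos: [532.6, 21.4, 64.9]
tool_rot: [[-0.997, 0.083, -0.0], [0.083, 0.997, -0.0], [0.0, -0.0, -1.0]]
contact_force: [-1.4, 1.0, 1.4]
finger_gap: 85.5
gripper_force: 0.7
```

Request:
apply_moves:
  series: "-0.002 0 0 0 0; -0.002 0 0 0 0; 0 0 0 0 0"

```text
time_s: 4.63
ee_pos: [536.4, 21.1, 64.9]
tool_rot: [[-0.997, 0.083, 0.0], [0.083, 0.997, 0.0], [-0.0, 0.0, -1.0]]
contact_force: [-0.7, -0.2, -0.2]
finger_gap: 85.4
gripper_force: 0.0
```

```bash
python3 -c "
from h import *
st();a=snapshot('scene');cv2.imwrite('pics/s2.png',cv2.resize(a[155:285,225:405],None,fx=4.4,fy=4.4,interpolation=cv2.INTER_CUBIC))"
```

```text
t 4.6333 stop xy -45.23397499821523 188.99599772551883 z 64.8962687993162 yaw_y [0.083 0.997] zax [ 0.  0. -1.] F [-0.661 -0.172 -0.24 ] gap 85.43454153700205
```

View pics/s2.png

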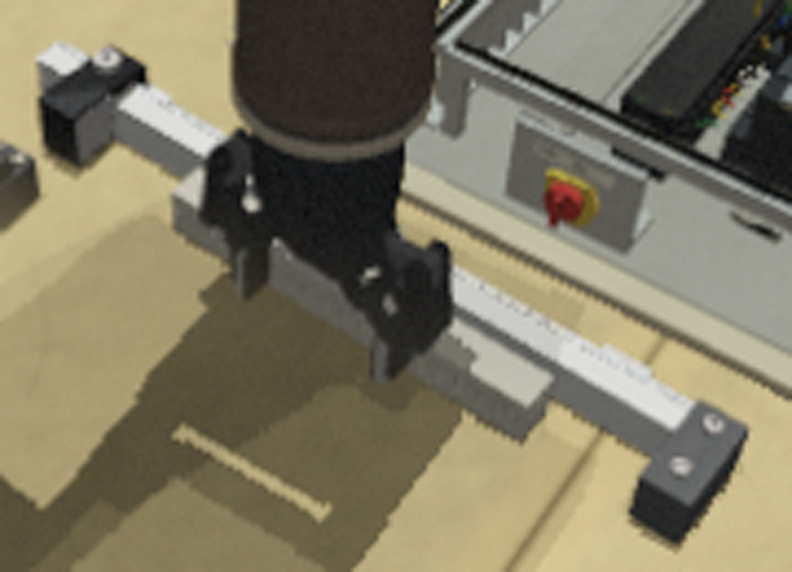

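The duct lies parallel, about 8 mm off the fence (end at (550,375)), with both fingers on it. Continuing slowly until the force rises.

Request:
apply_moves:
  series: "-0.002 0 0 0 0; -0.002 0 0 0 0; -0.002 0 0 0 0; -0.001 0 0 0 0; 0 0 0 0 0"

```text
time_s: 5.1
ee_pos: [543.4, 20.5, 64.9]
tool_rot: [[-0.997, 0.083, 0.0], [0.083, 0.997, -0.0], [-0.0, 0.0, -1.0]]
contact_force: [-0.2, -0.1, 0.1]
finger_gap: 85.1
gripper_force: 0.0
```

Request:
apply_moves:
  series: "-0.001 0 0 0 0; -0.001 0 0 0 0; 0 0 0 0 0"

```text
time_s: 5.35
ee_pos: [545.2, 20.3, 64.9]
tool_rot: [[-0.997, 0.083, 0.0], [0.083, 0.997, -0.0], [-0.0, 0.0, -1.0]]
contact_force: [0.1, 0.1, -0.1]
finger_gap: 85.7
gripper_force: 0.0
```

Request:
apply_moves:
  series: "-0.001 0 0 0 0; -0.001 0 0 0 0; 0 0 0 0 0"

```text
time_s: 5.6
ee_pos: [545.7, 20.3, 64.7]
tool_rot: [[-0.997, 0.082, -0.003], [0.082, 0.997, 0.0], [0.003, -0.0, -1.0]]
contact_force: [-6.8, 1.2, 4.6]
finger_gap: 85.4
gripper_force: 3.8
```

Request:
apply_moves:
  series: "-0.001 0 0 0 0; -0.001 0 0 0 0; 0 0 0 0 0"

```text
time_s: 5.85
ee_pos: [545.9, 20.3, 64.4]
tool_rot: [[-0.997, 0.082, -0.006], [0.082, 0.997, 0.0], [0.006, -0.0, -1.0]]
contact_force: [-15.2, 4.1, 10.0]
finger_gap: 85.7
gripper_force: 8.0
```

The duct is seated against the fence: contact at TCP x_s≈-36, as predicted. Retracting, rising, closing, and moving to its +y end.

Request:
apply_moves:
  series: "0.01 0 0 0 0; 0.02 0 0 0 0; 0 0 -0.04 0 0; 0 0 -0.04 0 1; -0.016 0.035 -0.01 0 1; -0.016 0.035 0 0 1; -0.016 0.035 0 0 1; 0 0.04 0 0 1; 0 0 0 0 1; 0 0 0 0 1"

```text
time_s: 6.68
ee_pos: [578.9, 165.0, 154.8]
tool_rot: [[-0.997, 0.08, 0.001], [0.08, 0.997, 0.0], [-0.001, 0.0, -1.0]]
contact_force: [-1.0, -0.5, -0.3]
finger_gap: 0.7
gripper_force: 0.0
```

```bash
python3 -c "
from h import *
st();import pickle;c=camera_params('wrist');pickle.dump(c,open('w3.pkl','wb'));a=snapshot('wrist');cv2.imwrite('pics/w3.png',cv2.resize(a,(800,600)))"
```

```text
t 6.6833 stop xy -14.716002794975239 335.96362469868365 z 154.780848600606 yaw_y [0.08  0.997] zax [ 0.001  0.    -1.   ] F [-0.971 -0.529 -0.251] gap 0.6794570200667753
```

View pics/w3.png

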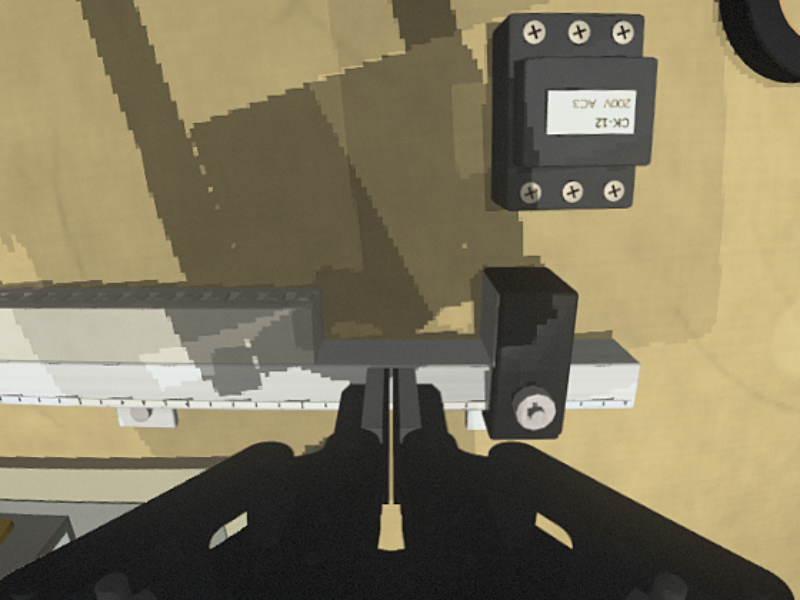

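The wrist view shows the duct flush along the fence with its end at (315,335). The cursor face is at (490,320), and the closed tips are between them at (390,370). I'll check distances and how wide the knuckles are.

```bash
python3 -c "
from h import *
import pickle;W=cam('',pickle.load(open('w3.pkl','rb')))
o=-W[2].T@W[3]; print('cam',o,(o[:2]-C0)@XS,(o[:2]-C0)@YS)
for k,p,z in [('duct end top',(316,362),30),('duct end topF',(313,308),30),('duct botF',(321,290),0),('cur front top',(497,297),44),('cur front bot',(484,268),3),('cur topR',(577,294),44),('cur back bot',(545,268),3)]+[('knL',(270,445),z) for z in(155,140,125,110)]+[('knR',(515,445),z) for z in(155,140,125,110)]+[('tipL',(362,370),82),('tipR',(418,370),82),('bL',(340,390),90),('bR',(440,390),90)]:
    q=plane((np.array(p)+.5)*.7-.5,W,z);r=q[:2]-C0;print(k,z,r@XS,r@YS)
"
```

```text
cam [504.137 171.478 224.948] -89.73552521145825 336.2410245201121
duct end top 30 -0.7167563871687592 305.50856718457146
duct end topF 30 -24.402418908376887 305.3173935329416
duct botF 0 -23.053827726959305 304.6114475202239
cur front top 44 -33.54244829290482 375.92950972666347
cur front bot 3 -34.36689598162934 378.20682517516076
cur topR 44 -34.786130929061066 406.10843429331317
cur back bot 3 -34.507701485969804 405.85944850635025
knL 155 -43.24512594815868 317.1692242628387
knL 140 -33.2754554060373 313.0793569305901
knL 125 -23.305784863915935 308.9894895983416
knL 110 -13.336114321794565 304.89962226609305
knR 155 -43.315795633492776 356.21282713606547
knR 140 -33.36127990809189 360.49569618792395
knR 125 -23.406764182691 364.77856523978244
knR 110 -13.452248457290116 369.061434291641
tipL 82 -21.850490148291996 327.70875037969444
tipR 82 -21.88819203183857 344.85161549662797
bL 90 -19.162488508973688 321.6258821705164
bR 90 -19.22656382014691 350.9563921944115
```

Request:
apply_moves:
  series: "0 0 0.035 0 1; 0 0 0.032 0 1; 0 0 0 0 1"

```text
time_s: 6.98
ee_pos: [575.9, 161.1, 83.3]
tool_rot: [[-0.996, 0.084, -0.007], [0.084, 0.996, -0.002], [0.007, -0.002, -1.0]]
contact_force: [-1.6, -1.0, -1.0]
finger_gap: 0.3
gripper_force: 0.0
```

Request:
apply_moves:
  series: "0 0 0.005 0 1; 0 0 0.004 0 1; 0 0 0 0 1; 0 0 0 0 1"

```text
time_s: 7.32
ee_pos: [579.6, 162.9, 80.1]
tool_rot: [[-0.997, 0.083, 0.002], [0.083, 0.997, 0.0], [-0.001, 0.0, -1.0]]
contact_force: [-0.4, -0.0, -0.4]
finger_gap: -0.1
gripper_force: 0.0
```

Request:
apply_moves:
  series: "0.001 0 0.002 0 1; 0 -0.006 0 0 1; 0 -0.006 0 0 1; 0 -0.006 0 0 1; 0 -0.006 0 0 1; 0 -0.006 0 0 1; 0 -0.006 0 0 1; 0 -0.006 0 0 1; 0 -0.006 0 0 1; 0 -0.006 0 0 1; 0 -0.006 0 0 1; 0 -0.006 0 0 1"

```text
time_s: 8.32
ee_pos: [572.5, 96.7, 76.9]
tool_rot: [[-0.997, 0.083, 0.0], [0.083, 0.997, -0.0], [-0.0, -0.0, -1.0]]
contact_force: [0.4, 1.2, 1.6]
finger_gap: -0.1
gripper_force: 0.7
```

Request:
apply_moves:
  series: "0 -0.003 0 0 1; 0 -0.003 0 0 1; 0 -0.002 0 0 1; 0 0 0 0 1"

```text
time_s: 8.65
ee_pos: [571.8, 89.0, 76.9]
tool_rot: [[-0.997, 0.083, -0.0], [0.083, 0.997, -0.0], [0.0, -0.0, -1.0]]
contact_force: [0.0, 0.1, 0.2]
finger_gap: 0.0
gripper_force: 0.0
```

```bash
python3 -c "
from h import *
st();a=snapshot('scene');cv2.imwrite('pics/s4.png',cv2.resize(a[155:285,225:405],None,fx=4.4,fy=4.4,interpolation=cv2.INTER_CUBIC))"
```

```text
t 8.65 stop xy -15.563034829561731 259.6177282139221 z 76.8669819736578 yaw_y [0.083 0.997] zax [-0. -0. -1.] F [0.025 0.117 0.161] gap 0.043711259178465973
```

View pics/s4.png

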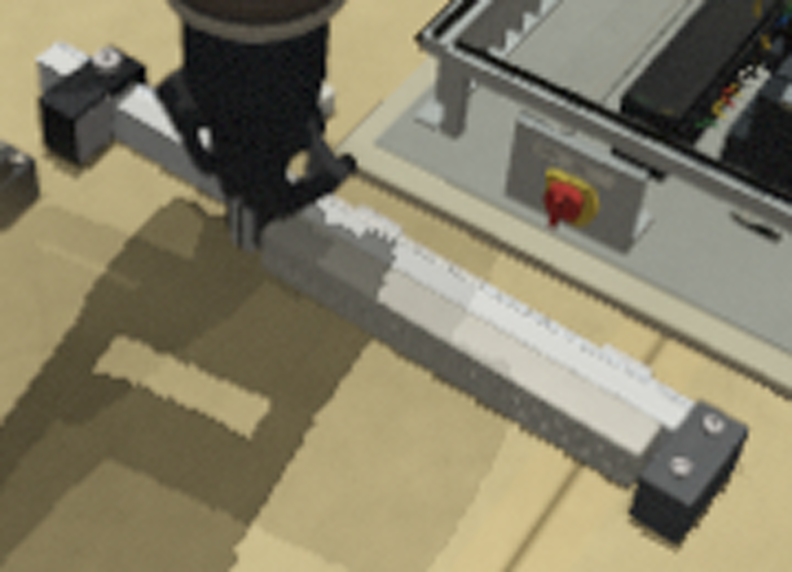

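The duct is flush along the fence and its end is a few mm short of the stop, near (650,460). Pushing gently until the force rises.

Request:
apply_moves:
  series: "0 -0.0015 0 0 1; 0 -0.0015 0 0 1; 0 0 0 0 1"

```text
time_s: 8.95
ee_pos: [571.5, 86.3, 76.9]
tool_rot: [[-0.997, 0.083, -0.0], [0.083, 0.997, -0.0], [0.0, -0.0, -1.0]]
contact_force: [0.8, -0.3, 0.7]
finger_gap: 0.1
gripper_force: 0.0
```

Request:
apply_moves:
  series: "0 -0.001 0 0 1; 0 -0.001 0 0 1; 0 0 0 0 1"

```text
time_s: 9.2
ee_pos: [571.4, 84.3, 76.9]
tool_rot: [[-0.997, 0.083, -0.0], [0.083, 0.997, -0.0], [0.0, -0.0, -1.0]]
contact_force: [-0.7, 1.0, 0.2]
finger_gap: 0.0
gripper_force: 0.1
```

Request:
apply_moves:
  series: "0 -0.001 0 0 1; 0 -0.001 0 0 1; 0 0 0 0 1"

```text
time_s: 9.45
ee_pos: [571.2, 82.2, 76.9]
tool_rot: [[-0.997, 0.083, -0.0], [0.083, 0.997, -0.0], [0.0, -0.0, -1.0]]
contact_force: [-0.6, 0.8, 0.4]
finger_gap: 0.3
gripper_force: 0.0
```

Request:
apply_moves:
  series: "0 -0.001 0 0 1; 0 -0.001 0 0 1; 0 0 0 0 1"

```text
time_s: 9.7
ee_pos: [571.4, 81.2, 77.0]
tool_rot: [[-0.997, 0.083, 0.001], [0.083, 0.997, 0.001], [-0.001, 0.001, -1.0]]
contact_force: [1.0, 12.5, -1.5]
finger_gap: 0.2
gripper_force: 6.5
```

Request:
apply_moves:
  series: "0 -0.001 0 0 1; 0 -0.001 0 0 1; 0 0 0 0 1"

```text
time_s: 9.95
ee_pos: [571.4, 80.8, 77.1]
tool_rot: [[-0.997, 0.083, 0.001], [0.083, 0.997, 0.002], [-0.001, 0.002, -1.0]]
contact_force: [1.0, 35.2, -0.1]
finger_gap: -0.0
gripper_force: 17.4
```

Request:
apply_moves:
  series: "0 -0.001 0 0 1; 0 -0.001 0 0 1; 0 0 0 0 1"

```text
time_s: 10.2
ee_pos: [571.3, 80.4, 77.2]
tool_rot: [[-0.997, 0.084, 0.002], [0.084, 0.996, 0.004], [-0.002, 0.004, -1.0]]
contact_force: [-0.9, 57.4, -0.9]
finger_gap: 0.2
gripper_force: 28.6
```

The duct is seated against the end stop. I'll press it once more against the fence with both fingers, then go on to the cursor.

Request:
apply_moves:
  series: "0 0.006 0 0 1; 0 0.02 0 0 1; 0 0 -0.04 0 1; 0 0 -0.02 0 1; 0.015 -0.038 0 0 0; 0.015 -0.038 0 0 0; 0.015 -0.038 0 0 0; 0.015 -0.038 0 0 0; 0 0 0 0 0; 0 0 0 0 0; 0 0 0 0 0"

```text
time_s: 11.12
ee_pos: [500.9, -44.4, 137.1]
tool_rot: [[-0.996, 0.084, 0.001], [0.084, 0.996, -0.0], [-0.001, 0.0, -1.0]]
contact_force: [0.2, 0.4, 0.7]
finger_gap: 83.3
gripper_force: 0.0
```

Request:
apply_moves:
  series: "0 0 0.035 0 0; 0 0 0.025 0 0; 0 0 0 0 0; 0 0 0 0 0"

```text
time_s: 11.45
ee_pos: [500.2, -43.1, 76.2]
tool_rot: [[-0.997, 0.081, -0.003], [0.081, 0.997, 0.0], [0.003, 0.0, -1.0]]
contact_force: [-1.3, 0.4, -0.4]
finger_gap: 85.3
gripper_force: 0.0
```

```bash
python3 -c "
from h import *
st()"
```

```text
t 11.45 stop xy -76.02145532875251 122.10379117568681 z 76.2131230002765 yaw_y [0.081 0.997] zax [-0.003  0.    -1.   ] F [-1.265  0.384 -0.361] gap 85.32765418541955
```

Request:
apply_moves:
  series: "0 0 0.006 0 0; 0 0 0.005 0 0; -0.007 0 0 0 0; -0.007 0 0 0 0; -0.007 0 0 0 0; -0.007 0 0 0 0; -0.005 0 0 0 0; -0.003 0 0 0 0; 0 0 0 0 0"

```text
time_s: 12.2
ee_pos: [537.3, -47.3, 66.0]
tool_rot: [[-0.997, 0.083, 0.001], [0.083, 0.997, -0.0], [-0.001, -0.0, -1.0]]
contact_force: [0.0, -0.5, -0.6]
finger_gap: 85.3
gripper_force: 0.0
```

Request:
apply_moves:
  series: "-0.001 0 0 0 0; -0.001 0 0 0 0; -0.001 0 0 0 0; 0 0 0 0 0"

```text
time_s: 12.53
ee_pos: [539.4, -47.4, 65.9]
tool_rot: [[-0.997, 0.083, -0.0], [0.083, 0.997, -0.0], [0.0, -0.0, -1.0]]
contact_force: [-0.1, 0.4, 0.3]
finger_gap: 85.4
gripper_force: 0.0
```

Request:
apply_moves:
  series: "-0.001 0 0 0 0; -0.001 0 0 0 0; 0 0 0 0 0"

```text
time_s: 12.78
ee_pos: [540.2, -47.4, 65.7]
tool_rot: [[-0.997, 0.082, -0.003], [0.082, 0.997, 0.0], [0.003, 0.0, -1.0]]
contact_force: [-5.0, 0.3, 3.8]
finger_gap: 85.4
gripper_force: 2.9
```

```bash
python3 -c "
from h import *
st()"
```

```text
t 12.7833 stop xy -35.82531513046764 121.04564609748772 z 65.71200850449897 yaw_y [0.082 0.997] zax [-0.003  0.    -1.   ] F [-4.967  0.302  3.826] gap 85.35281151458246
```

Request:
apply_moves:
  series: "0.005 0 0 0 0; 0.015 0 0 0 0; 0 0 -0.041 0 0; 0 0 -0.041 0 1; -0.004 0.04 -0.003 0 1; -0.004 0.04 0 0 1; -0.004 0.04 0 0 1; -0.004 0.04 0 0 1; -0.004 0.04 0 0 1; -0.004 0.04 0 0 1; -0.004 0.04 0 0 1; -0.004 0.04 0 0 1"

```text
time_s: 13.78
ee_pos: [579.6, 272.4, 150.9]
tool_rot: [[-0.997, 0.083, 0.0], [0.083, 0.997, 0.0], [-0.0, 0.0, -1.0]]
contact_force: [1.1, 0.0, -0.3]
finger_gap: 0.1
gripper_force: 0.0
```

Request:
apply_moves:
  series: "0 0 0 0 1; 0 0 0 0 1; 0 0 0 0 1"

```text
time_s: 14.03
ee_pos: [579.2, 270.3, 150.5]
tool_rot: [[-0.997, 0.082, -0.001], [0.082, 0.997, -0.0], [0.001, -0.0, -1.0]]
contact_force: [-0.5, 1.0, -1.3]
finger_gap: 0.2
gripper_force: 0.0
```

```bash
python3 -c "
from h import *
st()
import pickle;W=cam('',pickle.load(open('w3.pkl','rb')))
q=plane((np.array((535,408))+.5)*.7-.5,W,56)[:2]-C0;print('screw',q@XS,q@YS)"
```

```text
t 14.0333 stop xy -22.99696630203831 440.8421977701527 z 150.52886469878743 yaw_y [0.082 0.997] zax [-0.001 -0.    -1.   ] F [-0.503  0.99  -1.275] gap 0.19678078705530103
screw 6.278048872306375 390.6861178538001
```

Request:
apply_moves:
  series: "-0.002 0 0.035 0 1; 0 0 0.025 0 1; 0 0 0.005 0 1; 0 0 0 0 1; 0 0 0 0 1"

```text
time_s: 14.45
ee_pos: [582.0, 269.4, 86.5]
tool_rot: [[-0.996, 0.084, -0.0], [0.084, 0.996, -0.0], [0.0, -0.0, -1.0]]
contact_force: [0.0, -0.3, 0.8]
finger_gap: 0.6
gripper_force: 0.0
```

Request:
apply_moves:
  series: "0 -0.005 0 0 1; 0 -0.005 0 0 1; 0 -0.005 0 0 1; 0 -0.005 0 0 1; 0 -0.005 0 0 1; 0 -0.005 0 0 1; 0 0 0 0 1"

```text
time_s: 15.03
ee_pos: [579.3, 239.3, 86.1]
tool_rot: [[-0.997, 0.083, -0.0], [0.083, 0.997, -0.0], [0.0, -0.0, -1.0]]
contact_force: [-0.2, 0.4, -0.2]
finger_gap: -0.0
gripper_force: 0.0
```

```bash
python3 -c "
from h import *
st()"
```

```text
t 15.0333 stop xy -20.379335001028885 410.0016939380455 z 86.06151827043843 yaw_y [0.083 0.997] zax [-0. -0. -1.] F [-0.203  0.376 -0.22 ] gap -0.03781292359397621
```

Request:
apply_moves:
  series: "0 -0.005 0 0 1; 0 -0.005 0 0 1; 0 -0.005 0 0 1; 0 -0.005 0 0 1; 0 -0.005 0 0 1; 0 -0.005 0 0 1; 0 -0.005 0 0 1; 0 -0.005 0 0 1; 0 -0.005 0 0 1; 0 -0.005 0 0 1; 0 -0.005 0 0 1; 0 -0.005 0 0 1"

```text
time_s: 16.03
ee_pos: [574.3, 180.0, 85.9]
tool_rot: [[-0.997, 0.083, -0.0], [0.083, 0.997, -0.0], [0.0, -0.0, -1.0]]
contact_force: [1.8, 2.3, 0.8]
finger_gap: 0.0
gripper_force: 0.9
```

Request:
apply_moves:
  series: "0 -0.005 0 0 1; 0 -0.005 0 0 1; 0 -0.005 0 0 1; 0 -0.005 0 0 1; 0 -0.005 0 0 1; 0 -0.005 0 0 1; 0 -0.005 0 0 1; 0 -0.005 0 0 1; 0 -0.005 0 0 1; 0 -0.004 0 0 1; 0 -0.003 0 0 1; 0 0 0 0 1"

```text
time_s: 17.03
ee_pos: [569.9, 128.0, 85.9]
tool_rot: [[-0.997, 0.083, -0.001], [0.083, 0.997, -0.0], [0.0, -0.0, -1.0]]
contact_force: [-0.2, 0.2, -0.2]
finger_gap: 0.1
gripper_force: 0.0
```

Request:
apply_moves:
  series: "0 -0.002 0 0 1; 0 -0.002 0 0 1; 0 0 0 0 1"

```text
time_s: 17.28
ee_pos: [569.6, 124.5, 85.8]
tool_rot: [[-0.997, 0.083, -0.0], [0.083, 0.997, -0.0], [0.0, -0.0, -1.0]]
contact_force: [0.5, 0.2, 0.8]
finger_gap: -0.1
gripper_force: 0.0
```

```bash
python3 -c "
from h import *
st()"
```

```text
t 17.2833 stop xy -20.672831390484415 294.74804804805603 z 85.83398235245164 yaw_y [0.083 0.997] zax [-0. -0. -1.] F [0.517 0.192 0.83 ] gap -0.14527470718869206
```

Request:
apply_moves:
  series: "0 -0.003 0 0 1; 0 -0.003 0 0 1; 0 -0.002 0 0 1; 0 -0.001 0 0 1; 0 -0.001 0 0 1; 0 0 0 0 1"

```text
time_s: 17.78
ee_pos: [568.9, 114.5, 85.9]
tool_rot: [[-0.997, 0.083, -0.0], [0.083, 0.997, -0.0], [0.0, -0.0, -1.0]]
contact_force: [-0.1, 0.6, 1.0]
finger_gap: 0.2
gripper_force: 0.0
```

Request:
apply_moves:
  series: "0 -0.001 0 0 1; 0 -0.001 0 0 1; 0 0 0 0 1"

```text
time_s: 18.03
ee_pos: [568.8, 112.6, 85.9]
tool_rot: [[-0.997, 0.083, 0.0], [0.083, 0.997, -0.0], [-0.0, -0.0, -1.0]]
contact_force: [-0.6, -0.4, -0.6]
finger_gap: -0.2
gripper_force: 0.2
```

Request:
apply_moves:
  series: "0 -0.001 0 0 1; 0 -0.001 0 0 1; 0 0 0 0 1"

```text
time_s: 18.28
ee_pos: [568.7, 111.6, 85.9]
tool_rot: [[-0.997, 0.083, 0.0], [0.083, 0.997, 0.001], [-0.0, 0.001, -1.0]]
contact_force: [0.2, 14.6, -1.6]
finger_gap: 0.0
gripper_force: 7.0
```

Contact at y_s≈281.8, against 281.7 predicted. Backing away.

Request:
apply_moves:
  series: "0 -0.001 0 0 1; 0 0 0 0 1; 0 0.005 0 0 1; 0 0.02 0 0 1; 0 0.02 0 0 1; 0 0 -0.04 0 1; 0 0 -0.04 0 1; 0.02 0.035 -0.01 0 1; 0.02 0.035 -0.01 0 1; 0.02 0.035 -0.01 0 1; 0.02 0.035 -0.01 0 1; 0.02 0.035 -0.01 0 1"

```text
time_s: 19.28
ee_pos: [486.0, 338.6, 216.6]
tool_rot: [[-0.997, 0.083, 0.0], [0.083, 0.997, 0.0], [-0.0, 0.0, -1.0]]
contact_force: [1.8, 1.2, -1.0]
finger_gap: 0.1
gripper_force: 0.0
```

Request:
apply_moves:
  series: "0.005 0.04 -0.01 0 1; 0.005 0.04 -0.01 0 1; 0.005 0.04 -0.01 0 1; 0.005 0.04 -0.01 0 1; 0 0 0 0 1; 0 0 0 0 1"

```text
time_s: 19.78
ee_pos: [479.9, 500.5, 256.2]
tool_rot: [[-0.997, 0.08, 0.001], [0.08, 0.997, 0.001], [-0.001, 0.001, -1.0]]
contact_force: [0.1, -1.2, -0.7]
finger_gap: 0.1
gripper_force: 0.0
```

```bash
python3 -c "
from h import *
st()
a=snapshot('top')[160:240,205:405];b=snapshot('scene')[155:285,225:405]
a=cv2.resize(a,(560,224),interpolation=cv2.INTER_CUBIC);b=cv2.resize(b,None,fx=2.85,fy=2.85,interpolation=cv2.INTER_CUBIC)
c=np.zeros((a.shape[0]+b.shape[0],560,3),np.uint8);c[:224]=a;c[224:,:b.shape[1]]=b;print(c.shape)
cv2.imwrite('pics/end.png',c)"
```

```text
t 19.7833 stop xy -140.90352158155315 662.151592133235 z 256.1500321360075 yaw_y [0.08  0.997] zax [ 0.001  0.001 -1.   ] F [ 0.102 -1.16  -0.654] gap 0.14666789256045992
(594, 560, 3)
```

View pics/end.png

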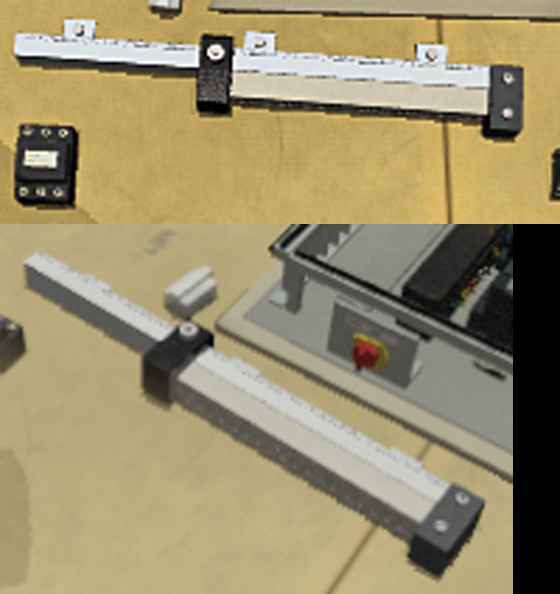

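Both views show the duct flat along the fence and touching the end stop (485,100 in the top view). The cursor is against its other end (230,85), its screw is still in place, and the contactor and clip have not moved.

```bash
python3 -c "
from bench import *
print(sign_off())"
```

```text
the job is handed in; nothing more can be done
None
```

The job is handed in at about 20 s: the duct lies flat along the fence against the end stop, the cursor is up against its other end, and I saw no other item on the bench moved.

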